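# Reload the tube labeller and hold its guard open for threading

## Robot

A 6-joint arm with a two-finger parallel gripper is mounted at the origin on a cart in front of the work surface, level with it; the furniture and walls round the work are solid. World frame = base frame: x ahead of the robot, y to its left, z up, the work surface at z = 0. Lengths are in mm, angles in degrees, forces in N, time in s.
With the tool pointing down it reaches from about 350 to 850 mm from the base axis. Payload 8.1 kg.
Tool frame: the origin (TCP) lies at the very end of the fingers, on their centre line; the grasp point (between the pads) lies r.tcp_to_grasp behind it (r.tcp_to_grasp is the distance from the TCP to the grasp point, in mm); z points along the fingers, y is the line along which they close (so a half turn about z gives the same grasp; the last joint's range is limited). The gripper opens to 85 mm and grips with 20 to 120 N. Pads are 22 mm wide; open, the fingers measure 114 mm over their backs; the gripper's body (76 mm by 85 mm) begins 54 mm behind the grasp point. The pads swing forward as they close: fully open they stand 13 mm farther back than shut.
Start: joints at [-82.185, 7.471, 85.268, -0, 87.261, -4.893], TCP at [132.012, -585.302, 231.292] pointing down, gripper open.
Joint ranges: [-169.43, 169.43], [-51.17, 129.36], [1.28, 143.12], [-76.62, 256.62], [0, 156.53], [-152.29, 152.29]. Speed limits (degrees/s): [136.94, 136.94, 159.86, 180, 180, 180].

## Interface

Orientations are given as [roll, pitch, yaw] about the fixed x, y, z axes, in that order (R = Rz(yaw) Ry(pitch) Rx(roll)).
In Python, from bench import sense, viewer, order, r gives the robot as it stands.
- The arm moves only by the tool carry_out, never from a script. Its argument "increments" is one flat list of numbers, 7 for each row, row after row: the shift along the tool's x, y, z as a fraction of full scale, then the turn, a rotation vector about the tool's x, y, z as a fraction of full scale, then the opening, from -1 (shut) to 1 (fully open). A call has exactly 10 rows; each row is the pose to reach, as a shift and turn from the pose commanded when the call began, along the tool's axes at that moment, turning the shorter way round; what a row does not reach only later rows make up. Full scale, the value 1, is 400 mm for a shift and 2 pi rad for a turn. A row lasts 1/8 s, in which the tool goes at most 62.5 mm and 10.7 degrees, less where a joint would pass 70% of its speed; a pose out of reach is approached as far as the arm can. A call with a number of a shift or a turn outside -1 to 1 is refused whole. A call with a gripper value outside its range is refused whole. The fingers move at their own pace and stop on an object; "force" is the grip in N (left out, the last holds). Time passes only in rows, so rows that repeat a pose let the fingers close, or fill a call up. It gives the time, the measured TCP pose, the force, the opening and the grip force at its end, in the units of the state.
- sense(): the state, without advancing time (a new reading comes with each control period).
- viewer.snapshot(name): name is "scene" or "top" or "wrist"; returns the picture (384x512x3 uint8, red, green, blue); there is no depth.
- viewer.get_calibration(name): a dict with "fx", "fy", "cx", "cy" (pixels), "R" (3x3) and "t" (3): a world point X has camera coordinates R X + t. Camera axes: x right, y down, z forward; pixel columns grow to the right and rows downward; lengths in mm; the calibration is good to about 2 mm. A picture is of the moment at which its call begins: read the wrist's pose just before it. get_calibration takes no time and is no camera call; for the wrist camera it gives the pose at the moment of the call.
- order.hand_in(): hands the job in; it is judged then, once.
The state is a dict: "time": time; "joint_pos": joint angles; "qd": joint speeds; "joint_efforts": joint torques, N m; "tool_pos": TCP position; "tcp_rot": TCP orientation; "ft_force": force on the tool from outside, world axes, zero at the start; "wrist_torque": the same for the moment, N m; "finger_gap": finger opening in mm; "grip_force": force on a finger pad.
Only numpy, scipy, OpenCV 4.12 (cv2) and the standard library are available. Lean on these libraries where they do the work, as an engineer would, in place of code of your own. Each camera call takes 0.05 s, during which the arm holds its last target. There are 200 camera calls.

## Task

Put the full label roll (the thick one, not the nearly used-up one) onto the labeller's upright spindle, right down on its platter, and let go of it. Then take the raised clear guard by its black grip bar, bring it down until it stands 60 degrees open (measured from shut), and keep holding it there while a colleague threads the labels: the guard has no stay and must not drop shut, and the creep feed only runs near that angle. Finish while still holding the guard, and leave everything else on the bench where it stands.

Things in the scene. Friction and masses are not known exactly. Their poses are not given: they have to be found in the camera images.
- roll_full: the full label roll: a white paper roll 56 mm in diameter, windings 1 to 35 mm above its underside, on a cardboard core 36 mm tall with a 26 mm bore right through; about 0.1 kg. It stands upright on the worktop to the right of the labeller. Origin at the centre of its underside, z up along its axis.
- roll_spent: the nearly used-up label roll: same core and height but only 39 mm in diameter; it stands some 10 to 21 cm from the full roll, either nearer to or farther from the labeller. Stays where it is. Origin at the centre of its underside.
- labeller: the bench tube labeller, fixed to the worktop: a white machine 240 mm deep (x), 200 mm wide (y), deck 55 mm up, a housing along its back rising to 110 mm. On the deck stand small guide rollers, 75 mm or more from the spindle axis and up to 97 mm above the worktop. Origin under its centre; x to its back (where the guard is hinged), y to its left, z up.
- spindle_foot (a point): point on the labeller's spindle axis at the top of its round platter (76 mm across), 60 mm above the worktop and 20 mm in front of the labeller's centre: here the roll's underside comes to rest. The fixed upright spindle is 22 mm in diameter and ends 44 mm above this point, its last 8 mm tapered to 13 mm. Axes as the labeller's.
- guard_hinge (a point): middle of the guard's hinge line, at the top of the labeller's back housing, 115 mm above the worktop and 105 mm behind the spindle axis; fixed to the machine, axes as the labeller's (the hinge line is y).
- guard_grip (a point): centre of the guard's grip bar: black, round, 12 mm thick, parallel to the hinge line and 207 mm from it, free for 100 mm between its brackets; the panel's front edge lies 32 mm from it, towards the hinge. With the guard at angle a it is at guard_hinge - x * 207 mm * cos(a) + z * 207 mm * sin(a), x and z being guard_hinge's axes.
- guard (a joint): opening angle of the clear guard in rad: 0 shut (panel level over the spindle), 1.047 at 60 degrees open, 1.57 upright, 1.92 at its back stop, where it leans by its own weight at the start. Mass about 0.26 kg, almost no friction: on the robot's side of upright it falls shut when let go.
- tube_a: upright 50 ml tube with an orange cap, 33 x 33 x 112 mm, beyond the rolls, right of the labeller; origin at its foot
- tube_b: upright 50 ml tube with a blue cap, 33 x 33 x 112 mm, beyond the rolls, right of the labeller; origin at its foot
- flask: lying culture flask with pink medium, 125 x 68 x 33 mm, far right; origin under its centre
- timer: small white bench timer, 58 x 66 x 15 mm, left of the labeller; origin under its centre
- dish: round petri dish, 92 mm across, 15 mm tall, left of the labeller; origin under its centre
- pen: marker pen, 135 mm long, 17 mm thick, lying near the front edge on the left; origin under its centre
- forceps: steel forceps, 124 mm long, 9 mm tall, lying near the front edge on the right; origin under its centre
Things that resemble listed ones, but are neither listed nor needed, are in the scene too. What is shaped like the timer but brown or turquoise is not meant.

How it is judged (in metres and radians):
On the way:
1. the full roll sits down on the platter over the spindle, let go, with the guard still up (horizontal distance between roll_full and spindle_foot below 0.005 m and z of roll_full in the frame of spindle_foot between -0.004 and 0.004 m and angle between roll_full's own z axis and vertical below 0.06 rad and contact force between the fingers and roll_full below 0.1 N and value of joint guard above 1.3 rad), for 0.3 s.
At the end, for the whole second after the job is handed in: The full roll is down on the platter over the spindle (underside within 4 mm of it, within 5 mm of the axis, upright within 0.06 rad) and not touched by the fingers; the guard is held still by the fingers at 60 degrees open, give or take 5, with nothing else propping it (horizontal distance between roll_full and spindle_foot below 0.005 m and z of roll_full in the frame of spindle_foot between -0.004 and 0.004 m and angle between roll_full's own z axis and vertical below 0.06 rad and contact force between the fingers and roll_full below 0.1 N and value of joint guard between 0.96 and 1.134 rad and velocity of joint guard between -0.05 and 0.05 rad/s and contact force between the fingers and guard above 0.3 N and contact force between guard and roll_full below 0.05 N and contact force between guard and roll_spent below 0.05 N and contact force between guard and tube_a below 0.05 N and contact force between guard and tube_b below 0.05 N and contact force between guard and flask below 0.05 N and contact force between guard and timer below 0.05 N and contact force between guard and dish below 0.05 N and contact force between guard and pen below 0.05 N and contact force between guard and forceps below 0.05 N); the arm keeps its last pose, push and grip.
It fails at once if the guard drops shut (below 20 degrees) (value of joint guard below 0.35 rad).
It fails at once if the spent roll or another thing on the bench is shifted by more than 25 mm (distance of any of roll_spent, tube_a, tube_b, flask, timer, dish, pen, forceps from where it was at the start of the episode above 0.025 m).
It also fails if it takes over 51 s, if anything falls off the work surface, if the arm or the gripper's body presses on something with over 40 N, if the wrist force passes 120 N, or if a joint passes its speed limit or range.

## Working session

There is one attempt and no reset: what is moved stays moved. The work goes in short steps, Python scripts to look and compute and a tool call to move; the robot and the scene stay as the last step left them, time stands still between calls to the robot, and variables do not carry over. Pictures are saved under pics/ and viewed, at most 10 in all, crops included, and the job is handed in when it is done.

Besides the shell and the picture viewer there is one more tool, called after "Call:" as name(argument=value, ...) on one line, values as JSON. carry_out: Moves the arm, as the interface text tells. Its arguments: {"type":"object","properties":{"increments":{"type":"array"},"force":{"type":"number"}},"required":["increments"]}

```bash
ls; mkdir -p pics; python3 - <<'E'
from bench import sense, viewer, order, r
import cv2,numpy as np
s=sense();print(s, r.tcp_to_grasp)
a=[viewer.snapshot(n) for n in("scene","top")]
for n,i in zip(("scene","top"),a):
    cv2.imwrite(f"pics/{n}0.png",i[:,:,::-1]); print(viewer.get_calibration(n))
E
```

```text
pics
{'time': 0.0, 'joint_pos': array([-8.21853880e+01,  7.51511091e+00,  8.53302423e+01,  1.28034619e-03,
        8.72604352e+01, -4.89373210e+00]), 'qd': array([ 0.02085607, -0.10097792,  0.01767759,  0.01534742,  0.01037251,
       -0.02350438]), 'joint_efforts': array([-2.15519399e-04, -5.69409370e+01, -5.00550413e+01, -2.38590437e-04,
        1.50835735e-02, -2.23425741e-05]), 'tool_pos': array([ 131.94098192, -584.75075743,  230.23516291]), 'tcp_rot': array([-1.79894706e+02, -1.02986923e-02,  1.27082723e+01]), 'ft_force': array([ 0.36907279, -0.39176955, -0.26838444]), 'wrist_torque': array([-0.0089604 ,  0.0092388 , -0.00841087]), 'grip_force': 0.0, 'finger_gap': 85.34169644960147} 18.700000000000003
{'fx': 401.5822875704362, 'fy': 401.5822875704362, 'cx': 257.12902751798873, 'cy': 190.91721304531546, 'R': array([[ 0.45394023, -0.89091068, -0.01471139],
       [-0.59791041, -0.29232519, -0.74635724],
       [ 0.66063712,  0.34759767, -0.66538294]]), 't': array([-137.09535696,  442.03524822, 1190.86545309])}
{'fx': 375.46828759190726, 'fy': 375.46828759190726, 'cx': 254.94075802022635, 'cy': 194.7381485465483, 'R': array([[ 0.02501819, -0.99968602, -0.00140056],
       [-0.98856355, -0.02453137, -0.14879626],
       [ 0.14871518,  0.00510715, -0.98886688]]), 't': array([ 140.13384058,  575.48004486, 1284.76061236])}
```

View pics/scene0.png

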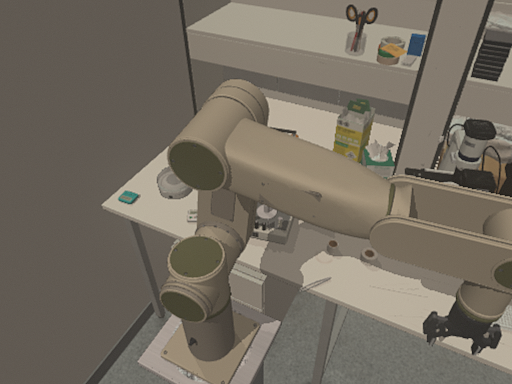

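View pics/top0.png

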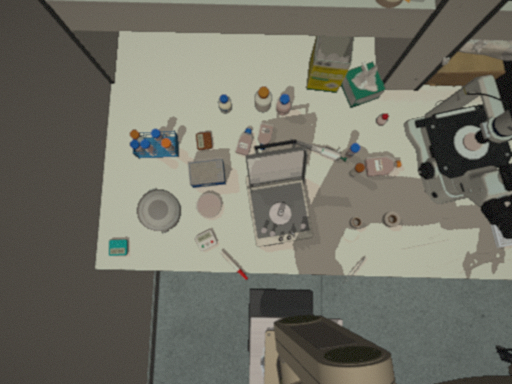

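The top view shows the labeller with its platter near (281,212). Two rings could be the full roll: one at (356,222), which is smaller and probably spent, and one at (391,219), which is larger and probably full. The bright discs at (209,204), the petri dish, and (158,210), a bowl, aren't rolls. I'll check this in a close crop.

```bash
cat > h.py <<'E'
import numpy as np, cv2
from bench import sense, viewer, order, r
def pix2w(c,u,v,z):
    d=c['R'].T@np.array([(u-c['cx'])/c['fx'],(v-c['cy'])/c['fy'],1]); o=-c['R'].T@c['t']
    return o+d*(z-o[2])/d[2]
def w2pix(c,X):
    p=c['R']@np.asarray(X,float)+c['t']; return np.array([c['cx']+c['fx']*p[0]/p[2], c['cy']+c['fy']*p[1]/p[2]])
E
python3 - <<'E'
from h import *
im=cv2.imread("pics/top0.png"); c=viewer.get_calibration("top")
cr=im[130:260,235:415]; cv2.imwrite("pics/crop0.png",cv2.resize(cr,None,fx=4.4,fy=4.4,interpolation=cv2.INTER_CUBIC))
for u,v,z in [(356,222,36),(391,219,36),(281,212,60),(281,212,104)]: print(pix2w(c,u,v,z))
E
```

```text
[ 484.79437713 -203.19576396   36.        ]
[ 498.43257076 -326.46694065   36.        ]
[511.01648341  62.50708152  60.        ]
[506.37688131  65.39695927 104.        ]
```

View pics/crop0.png

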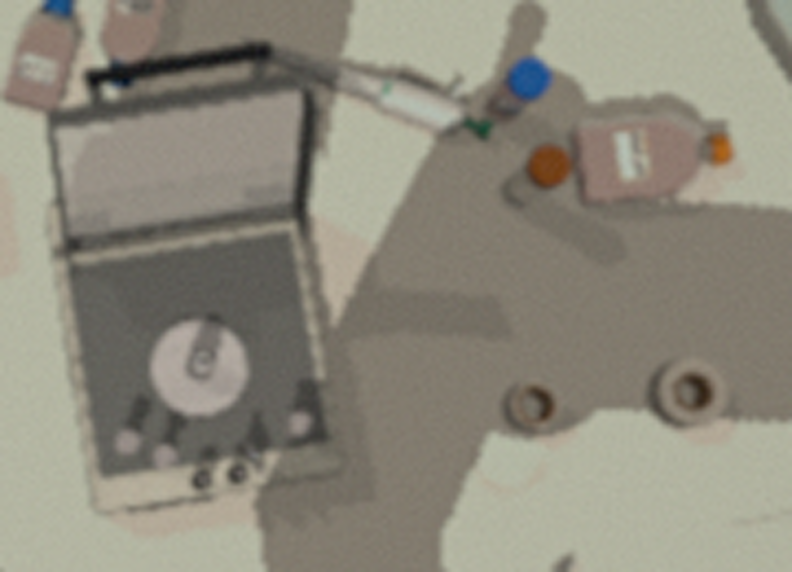

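The close crop confirms it. The full roll is the thick ring at crop (690,392), about 72 px or 55 mm across. The spent one at (531,405) is about 39 mm, so it stays put. The guard bar runs (88,78)–(268,50), so the labeller is yawed about +10°. Next I'll write a move helper and get the wrist camera's geometry.

```bash
cat >> h.py <<'E'
import json,os
from scipy.spatial.transform import Rotation as Ro
def rot(rpy): return Ro.from_euler('xyz',rpy,degrees=True)
def load():
    if os.path.exists('cmd.json'):
        d=json.load(open('cmd.json')); return np.array(d[0]),Ro.from_quat(d[1])
    return np.array([132.012,-585.302,231.292]),rot([180,0,12.708])
def did(row):  # apply a row that was sent (shift, turn fractions)
    p,R=load(); row=np.array(row,float)
    p=p+R.apply(row[:3]*400); R=R*Ro.from_rotvec(row[3:6]*2*np.pi)
    json.dump([p.tolist(),R.as_quat().tolist()],open('cmd.json','w'))
def frac(p,R):
    p0,R0=load()
    return np.r_[R0.inv().apply(np.array(p)-p0)/400,(R0.inv()*R).as_rotvec()/2/np.pi].round(5)
def rep():
    s=sense();p,R=load(); print(round(s['time'],2),'tcp',s['tool_pos'].round(1),'rpy',s['tcp_rot'].round(2),'err',(s['tool_pos']-p).round(1),np.degrees((R.inv()*rot(s['tcp_rot'])).as_rotvec()).round(2),'F',s['ft_force'].round(1),'gap',round(s['finger_gap'],1),'gf',round(s['grip_force'],1)); return s
E
python3 - <<'E'
from h import *
rep(); c=viewer.get_calibration("wrist"); s=sense()
o=-c['R'].T@c['t']; R=rot(s['tcp_rot'])
print('cam in tool',R.inv().apply(o-s['tool_pos']),'view dir in tool',R.inv().apply(c['R'][2]),'cam x in tool',R.inv().apply(c['R'][0]),c['fx'],c['cx'],c['cy'])
ct=viewer.get_calibration("top")
f=lambda a,b,z:pix2w(ct,235+a/4.4,130+b/4.4,z)
A=f(88,78,309);B=f(268,50,309);print('bar',A,B,'yaw',np.degrees(np.arctan2(-(A-B)[0],(A-B)[1])))
A=f(97,512,55);B=f(340,470,55);print('front',A,B,'yaw',np.degrees(np.arctan2(-(A-B)[0],(A-B)[1])))
print('platter',f(199,367,60),'full',f(690,392,36),'spent',f(531,405,36))
print(frac([470,-330,260],rot([180,0,100])))
E
```

```text
0.1 tcp [ 131.9 -584.8  230.3] rpy [-1.799e+02 -1.000e-02  1.271e+01] err [-0.1  0.5 -1. ] [0.1  0.01 0.  ] F [ 0.1 -0.1 -0.1] gap 85.6 gf 0.0
cam in tool [  69.86820282    0.32965007 -142.39839481] view dir in tool [-2.72486552e-01  2.39494104e-04  9.62159562e-01] cam x in tool [ 1.13254225e-04  9.99999970e-01 -2.16839132e-04] 294.323500386493 256.73099141797337 189.29518559511143
bar [668.46098751 156.30351664 309.        ] [690.25996907  38.91683975 309.        ] yaw 10.520123151433422
front [391.00138032 142.65682947  55.        ] [428.33856627 -46.80311261  55.        ] yaw 11.148513804683702
platter [506.04654758  65.11147645  60.        ] full [ 498.18344335 -329.33516264   36.        ] spent [ 484.60653233 -202.0753622    36.        ]
[ 0.96468 -0.43674 -0.07177  0.       0.      -0.24248]
```

```bash
python3 - <<'E'
from h import *
print(frac([498,-329,190],rot([180,0,100.5])))
E
```

```text
[ 1.03351 -0.42378  0.10323  0.       0.      -0.24387]
```

Call:
carry_out(increments=[0.99,-0.42,0.1,0,0,-0.244,1,0.99,-0.42,0.1,0,0,-0.244,1,0.99,-0.42,0.1,0,0,-0.244,1,0.99,-0.42,0.1,0,0,-0.244,1,0.99,-0.42,0.1,0,0,-0.244,1,0.99,-0.42,0.1,0,0,-0.244,1,0.99,-0.42,0.1,0,0,-0.244,1,0.99,-0.42,0.1,0,0,-0.244,1,0.99,-0.42,0.1,0,0,-0.244,1,0.99,-0.42,0.1,0,0,-0.244,1])

```text
time: 1.35
tool_pos: [480.8, -334.6, 191.1]
tcp_rot: [-180.0, -0.0, 100.3]
ft_force: [-0.7, -0.3, -0.3]
finger_gap: 85.8
grip_force: 0.0
```

```bash
python3 - <<'E'
from h import *
did([0.99,-0.42,0.1,0,0,-0.244]); rep()
c=viewer.get_calibration("wrist"); np.savez('wc1.npz',**c)
cv2.imwrite("pics/w1.png",viewer.snapshot("wrist")[:,:,::-1]); rep()
for X in([498,-329,36],[484.6,-202,36]): print(w2pix(c,X))
E
```

```text
1.35 tcp [ 480.8 -334.6  191.1] rpy [-1.7998e+02 -2.0000e-02  1.0032e+02] err [-0.5 -0.3 -0.2] [0.02 0.02 0.23] F [-0.7 -0.3 -0.3] gap 85.8 gf 0.0
1.4 tcp [ 480.8 -334.8  191.2] rpy [-1.7999e+02 -1.0000e-02  1.0030e+02] err [-0.6 -0.5 -0.1] [0.01 0.01 0.25] F [-0.2  0.4 -0.6] gap 85.6 gf 0.0
[273.28332799 172.50822804]
[285.86842509  36.58459814]
```

View pics/w1.png

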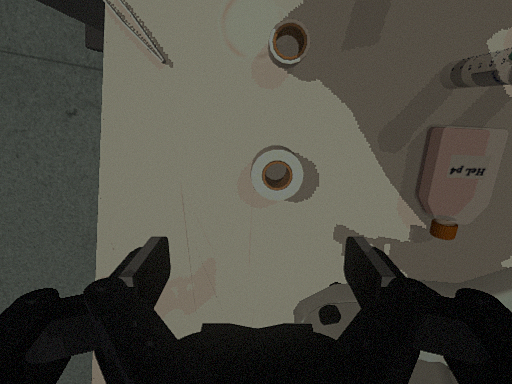

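The wrist view shows the full roll as a thick white ring centred near (277,174). The spent one is the thin ring at (289,43). I'll fit the full roll's ring and compute the grasp.

```bash
python3 - <<'E'
from h import *
im=cv2.imread("pics/w1.png"); c=np.load('wc1.npz')
hsv=cv2.cvtColor(im,cv2.COLOR_BGR2HSV).astype(int)
# core ring (brown), restricted near the full roll
m=((hsv[...,1]>90)&(hsv[...,0]<20)).astype(np.uint8); k=np.zeros_like(m);k[145:205,248:308]=1;m*=k
cs,_=cv2.findContours(m,cv2.RETR_EXTERNAL,cv2.CHAIN_APPROX_NONE); q=max(cs,key=len)
e=cv2.fitEllipse(cv2.convexHull(q)); print(e)
print('core top',pix2w(c,*e[0],36))
g=cv2.cvtColor(im,cv2.COLOR_BGR2GRAY)
w=((g>150)*1).astype(np.uint8)*k; print('white bbox',cv2.boundingRect(w))
pr=pix2w(c,277,174,36)
for col in np.r_[245:310:3]: print(g[174,col],end=' ')
print()
for row in np.r_[140:208:3]: print(g[row,277],end=' ')
E
```

```text
((276.8131408691406, 174.94261169433594), (29.020435333251953, 29.73529815673828), 62.89300537109375)
core top [ 502.10045362 -330.87650159   36.        ]
white bbox (0, 0, 0, 0)
112 116 118 128 124 125 75 67 75 80 76 77 72 67 49 77 120 127 120 130 80 83 
117 120 68 86 127 124 126 60 76 72 72 72 72 54 39 46 81 127 127 124 123 120 121
```

```bash
python3 - <<'E'
from h import *
print(frac([502.2,-330.5,6],rot([180,0,100.5])),load()[0],load()[1].as_euler('xyz',degrees=True))
E
```

```text
[-1.9000e-04  5.2970e-02  4.6323e-01 -0.0000e+00  0.0000e+00  1.3000e-04] [ 481.35447459 -334.30431984  191.292     ] [180.      0.    100.548]
```

Call:
carry_out(increments=[0,0.053,0.1,0,0,0,1,0,0.053,0.2,0,0,0,1,0,0.053,0.3,0,0,0,1,0,0.053,0.38,0,0,0,1,0,0.053,0.44,0,0,0,1,0,0.053,0.463,0,0,0,1,0,0.053,0.463,0,0,0,1,0,0.053,0.463,0,0,0,-0.2,0,0.053,0.463,0,0,0,-0.2,0,0.053,0.463,0,0,0,-0.2], force=25)

```text
time: 2.65
tool_pos: [503.1, -331.3, 7.9]
tcp_rot: [179.9, 0.1, 100.5]
ft_force: [-1.4, 0.5, 5.6]
finger_gap: 55.4
grip_force: 26.2
```

```bash
python3 - <<'E'
from h import *
did([0,.053,.463,0,0,0]); rep()
print(load()[0])
p=[506-60*.98*0+100*np.sin(np.radians(10.5)),65-100*np.cos(np.radians(10.5)),190]
print(p)
E
```

```text
2.65 tcp [ 503.1 -331.3    7.9] rpy [1.7991e+02 1.2000e-01 1.0054e+02] err [ 0.9 -0.9  1.8] [-0.09 -0.12  0.01] F [-1.4  0.5  5.6] gap 55.4 gf 26.2
[ 502.19623473 -330.42346498    6.092     ]
[np.float64(524.2235525492148), np.float64(-33.32549075639547), 190]
```

```bash
python3 - <<'E'
from h import *
print(frac([520.6,-13.6,190],rot([180,0,100.5])))
E
```

```text
[ 7.7025e-01  1.9023e-01 -4.5977e-01 -0.0000e+00  0.0000e+00  1.3000e-04]
```

Call:
carry_out(increments=[0,0,-0.05,0,0,0,-0.2,0,0,-0.18,0,0,0,-0.2,0,0,-0.33,0,0,0,-0.2,0.1,0.03,-0.46,0,0,0,-0.2,0.25,0.06,-0.46,0,0,0,-0.2,0.4,0.1,-0.46,0,0,0,-0.2,0.55,0.14,-0.46,0,0,0,-0.2,0.68,0.17,-0.46,0,0,0,-0.2,0.77,0.19,-0.46,0,0,0,-0.2,0.77,0.19,-0.46,0,0,0,-0.2])

```text
time: 3.9
tool_pos: [520.6, -11.1, 191.5]
tcp_rot: [179.9, -0.0, 100.8]
ft_force: [-0.0, 0.0, -0.7]
finger_gap: 55.4
grip_force: 27.3
```

```bash
python3 - <<'E'
from h import *
did([.77,.19,-.46,0,0,0]); viewer.snapshot("wrist"); viewer.snapshot("wrist");rep()
c=viewer.get_calibration("wrist"); np.savez('wc2.npz',**c)
cv2.imwrite("pics/w2.png",viewer.snapshot("wrist")[:,:,::-1]); rep()
for X in([506,65,60],[506,65,104]): print(w2pix(c,X))
E
```

```text
4.0 tcp [520.7 -13.6 191.2] rpy [1.7994e+02 4.0000e-02 1.0061e+02] err [0.1 0.1 1.1] [-0.06 -0.04 -0.07] F [-0.3  1.2 -1.1] gap 55.7 gf 27.3
4.05 tcp [520.7 -14.3 190.9] rpy [1.7995e+02 4.0000e-02 1.0055e+02] err [ 0.1 -0.5  0.8] [-0.05 -0.04 -0.  ] F [ 0.1 -0.1 -1.5] gap 55.8 gf 27.3
[255.71846123  92.52542839]
[255.61427616  90.00470164]
```

View pics/w2.png

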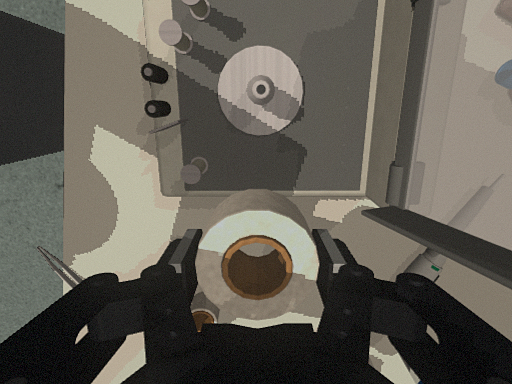

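The wrist view shows the roll held level, with its core ring centred near (257,267). The platter is centred near (260,90) and the spindle tip near (261,89). I'll fit all three.

```bash
python3 - <<'E'
from h import *
im=cv2.imread("pics/w2.png"); c=np.load('wc2.npz')
hsv=cv2.cvtColor(im,cv2.COLOR_BGR2HSV).astype(int); g=cv2.cvtColor(im,cv2.COLOR_BGR2GRAY)
def fit(m,box,nm):
    k=np.zeros(m.shape,np.uint8);y0,y1,x0,x1=box;k[y0:y1,x0:x1]=1;m=m.astype(np.uint8)*k
    m=cv2.morphologyEx(m,cv2.MORPH_OPEN,np.ones((3,3)))
    q=max(cv2.findContours(m,cv2.RETR_EXTERNAL,cv2.CHAIN_APPROX_NONE)[0],key=cv2.contourArea)
    e=cv2.fitEllipse(cv2.convexHull(q));print(nm,np.round(np.r_[e[0],e[1]],1));return e[0]
core=fit((hsv[...,1]>100)&(hsv[...,0]<20),(220,312,210,305),'core')
E=cv2.Canny(cv2.GaussianBlur(g,(5,5),1),30,80)
pl=cv2.HoughCircles(cv2.GaussianBlur(g,(3,3),0)[30:150,200:320],cv2.HOUGH_GRADIENT,1,200,param1=80,param2=15,minRadius=36,maxRadius=50);print('platter',pl+[200,30,0])
fp=fit((g>105),(38,142,212,310),'platterfit')
tp=cv2.HoughCircles(cv2.resize(g[70:110,240:282],None,fx=4,fy=4,interpolation=cv2.INTER_CUBIC),cv2.HOUGH_GRADIENT,1,300,param1=80,param2=15,minRadius=14,maxRadius=80);print('tip',tp/4+[240,70,0])
print('px/mm tip',c['fx']/(c['R']@np.array([506,65,104])+c['t'])[2],'platter',c['fx']/(c['R']@np.array([506,65,60])+c['t'])[2])
for dz in(26,28,30):print('core',pix2w(c,*core,190.9+dz))
print('spindle by platter',pix2w(c,*fp,60),pix2w(c,*(pl[0,0,:2]+[200,30]),60),'by tip',pix2w(c,*(tp[0,0,:2]/4+[240,70]),104))
E
```

```text
core [256.7 266.9  64.6  70.6]
platter [[[260.5  89.5  43.5]]]
platterfit [260.   89.5  84.8  89.9]
tip [[[259.875       89.875       14.94999981]]]
px/mm tip 1.351907668274474 platter 1.1318924592000716
core [521.41916961 -13.64349096 216.9       ]
core [521.19743437 -12.47884201 218.9       ]
core [520.97569913 -11.31419306 220.9       ]
spindle by platter [509.21739928  68.1809817   60.        ] [509.67606403  68.26843785  60.        ] by tip [509.08059841  65.67061222 104.        ]
```

```bash
python3 - <<'E'
from h import *
print(frac([517.2,21.6,145],rot([180,0,100.5])))
E
```

```text
[ 0.08832  0.00798  0.11273 -0.       0.       0.00013]
```

Call:
carry_out(increments=[0.04,0.004,0.05,0,0,0,-0.2,0.088,0.008,0.11,0,0,0,-0.2,0.088,0.008,0.11,0,0,0,-0.2,0.088,0.008,0.11,0,0,0,-0.2,0.088,0.008,0.11,0,0,0,-0.2,0.088,0.008,0.11,0,0,0,-0.2,0.088,0.008,0.11,0,0,0,-0.2,0.088,0.008,0.11,0,0,0,-0.2,0.088,0.008,0.11,0,0,0,-0.2,0.088,0.008,0.11,0,0,0,-0.2])

```text
time: 5.3
tool_pos: [517.2, 21.5, 146.1]
tcp_rot: [-180.0, -0.0, 100.6]
ft_force: [0.6, -0.5, -1.0]
finger_gap: 55.2
grip_force: 27.3
```

```bash
python3 - <<'E'
from h import *
did([.088,.008,.11,0,0,0]); rep()
c=viewer.get_calibration("wrist"); np.savez('wc3.npz',**c)
im=viewer.snapshot("wrist")[:,:,::-1]; cv2.imwrite("pics/w3.png",im); rep()
for X in([509.3,67,60],[509.3,67,104]): print(w2pix(c,X))
# two crops side by side, 4x: spindle tip in views 2 and 3
u,v=w2pix(c,[509.3,67,90]).astype(int); v=max(v,50); print(u,v)
a=cv2.imread("pics/w2.png")[40:140,210:310]; b=im[v-50:v+50,u-50:u+50]
cv2.imwrite("pics/tips.png",np.hstack([cv2.resize(x,(400,400),interpolation=cv2.INTER_CUBIC) for x in(a,b)]))
E
```

```text
5.3 tcp [517.2  21.5 146.1] rpy [-179.99   -0.    100.55] err [-0.  0. -0.] [ 0.01  0.   -0.  ] F [ 0.6 -0.5 -1. ] gap 55.2 gf 27.3
5.35 tcp [517.2  21.5 146. ] rpy [-179.99    0.    100.55] err [-0.  0. -0.] [ 0.01 -0.   -0.01] F [-0.  -0.3 -0.6] gap 55.4 gf 27.3
[256.43779105 136.50316184]
[256.39823407 143.59332279]
256 141
```

View pics/tips.png

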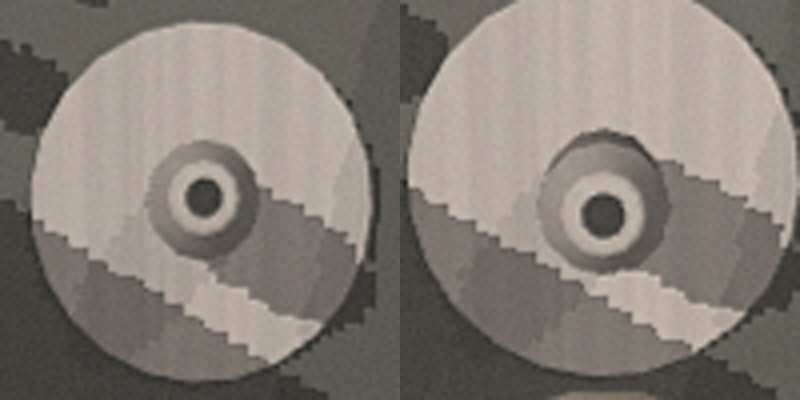

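```bash
python3 - <<'E'
from h import *
c2=np.load('wc2.npz');c3=np.load('wc3.npz')
print('tip',pix2w(c2,261.0,89.25,104),pix2w(c3,257.0,144.5,104))
# platter edge points (top,bottom) view2; bottom view3
y=lambda c,u,v:pix2w(c,u,v,60)
t,b=y(c2,260.6,45.5),y(c2,260.6,135.5); print('platter2 mid',(t+b)/2,np.linalg.norm(t-b))
l,r_=y(c2,218,90),y(c2,303.25,90); print('lr2',(l+r_)/2,np.linalg.norm(l-r_))
l,r_=y(c3,206+2,91+41),y(c3,206+99.25,91+41); print('lr3',(l+r_)/2,np.linalg.norm(l-r_)); print('bot3->centre',y(c3,256.6,91+94.25)+38*np.array([-.182,.983,0]))
im=cv2.imread("pics/w3.png");hsv=cv2.cvtColor(im,cv2.COLOR_BGR2HSV).astype(int)
m=((hsv[...,1]>100)&(hsv[...,0]<20)).astype(np.uint8);k=np.zeros_like(m);k[220:312,210:305]=1
m=cv2.morphologyEx(m*k,cv2.MORPH_OPEN,np.ones((3,3)))
q=max(cv2.findContours(m,0,1)[0],key=cv2.contourArea);e=cv2.fitEllipse(cv2.convexHull(q));print(e)
for z in(26,28,30): print(pix2w(c3,*e[0],146+z)-[517.2,21.5,146])
E
```

```text
tip [509.81593091  66.25446169 104.        ] [509.77257212  66.51464267 104.        ]
platter2 mid [510.20140633  65.99104746  60.        ] 75.44746766668287
lr2 [509.87075139  67.87974008  60.        ] 75.15187952914098
lr3 [508.81981594  70.37494918  60.        ] 74.3583151221998
bot3->centre [509.60421709  66.27829818  60.        ]
((256.74749755859375, 266.8574523925781), (64.62579345703125, 70.62857055664062), 88.56548309326172)
[ 0.74841995  0.13502303 26.        ]
[ 0.5306429  1.2981641 28.       ]
[ 0.31286585  2.46130517 30.        ]
```

```bash
python3 - <<'E'
from h import *
print(frac([509.3,65.0,146],rot([180,0,100.5])));print(frac([509.3,65.0,88],rot([180,0,100.5])))
E
```

```text
[ 0.1106   0.00042  0.00023 -0.       0.       0.00013]
[ 1.1060e-01  4.2000e-04  1.4523e-01 -0.0000e+00  0.0000e+00  1.3000e-04]
```

Call:
carry_out(increments=[0.06,0,0,0,0,0,-0.2,0.1106,0,0,0,0,0,-0.2,0.1106,0,0,0,0,0,-0.2,0.1106,0,0.03,0,0,0,-0.2,0.1106,0,0.06,0,0,0,-0.2,0.1106,0,0.08,0,0,0,-0.2,0.1106,0,0.1,0,0,0,-0.2,0.1106,0,0.12,0,0,0,-0.2,0.1106,0,0.135,0,0,0,-0.2,0.1106,0,0.135,0,0,0,-0.2])

```text
time: 6.6
tool_pos: [508.7, 65.0, 91.5]
tcp_rot: [-179.9, -0.0, 100.6]
ft_force: [0.4, 0.4, -1.1]
finger_gap: 55.7
grip_force: 27.3
```

```bash
python3 - <<'E'
from h import *
did([.1106,0,.135,0,0,0]); s=rep(); print(s['wrist_torque'])
print(frac([509.3,65.0,68],rot([180,0,100.5])))
E
```

```text
6.6 tcp [508.7  65.   91.5] rpy [-1.7995e+02 -1.0000e-02  1.0055e+02] err [-0.4 -0.  -0.6] [ 0.05  0.01 -0.  ] F [ 0.4  0.4 -1.1] gap 55.7 gf 27.3
[ 0.04393278 -0.01120045  0.02257631]
[ 0.       0.00042  0.06023 -0.       0.       0.00013]
```

Call:
carry_out(increments=[0,0,0.015,0,0,0,-0.2,0,0,0.03,0,0,0,-0.2,0,0,0.045,0,0,0,-0.2,0,0,0.053,0,0,0,-0.2,0,0,0.058,0,0,0,-0.2,0,0,0.062,0,0,0,-0.2,0,0,0.062,0,0,0,-0.2,0,0,0.062,0,0,0,-0.2,0,0,0.062,0,0,0,-0.2,0,0,0.062,0,0,0,-0.2])

```text
time: 7.85
tool_pos: [509.3, 65.0, 67.9]
tcp_rot: [180.0, 0.0, 100.6]
ft_force: [-4.1, 0.3, 5.4]
finger_gap: 55.8
grip_force: 27.8
```

```bash
python3 - <<'E'
from h import *
did([0,0,.062,0,0,0]); s=rep(); print(s['wrist_torque'])
E
```

```text
7.85 tcp [509.3  65.   67.9] rpy [1.7998e+02 1.0000e-02 1.0055e+02] err [0.2 0.  0.6] [-0.02 -0.01 -0.  ] F [-4.1  0.3  5.4] gap 55.8 gf 27.8
[ 0.03611919  0.62707201 -0.02730831]
```

Call:
carry_out(increments=[0,0,0,0,0,0,0.6,0,0,0,0,0,0,0.9,0,0,0,0,0,0,0.9,0,0,0,0,0,0,0.9,0,0,-0.03,0,0,0,0.9,0,0,-0.08,0,0,0,0.9,0,0,-0.15,0,0,0,0.9,-0.06,0,-0.25,0,0,0,0.9,-0.12,0,-0.32,0,0,0,0.9,-0.12,0,-0.32,0,0,0,0.9])

```text
time: 9.1
tool_pos: [520.2, 16.4, 199.4]
tcp_rot: [179.6, 0.1, 100.4]
ft_force: [0.2, 0.0, 0.3]
finger_gap: 80.9
grip_force: 0.0
```

```bash
python3 - <<'E'
from h import *
did([-.12,0,-.32,0,0,0]); rep()
c=viewer.get_calibration("wrist"); np.savez('wc4.npz',**c)
im=viewer.snapshot("wrist")[:,:,::-1]; cv2.imwrite("pics/w4.png",im); rep()
for X in([509.8,66.3,60],[509.8,66.3,96],[509.8,66.3,104]): print(w2pix(c,X))
E
```

```text
9.1 tcp [520.2  16.4 199.4] rpy [1.7964e+02 1.1000e-01 1.0044e+02] err [ 2.3 -1.4  4.1] [-0.36 -0.11  0.1 ] F [0.2 0.  0.3] gap 80.9 gf 0.0
9.15 tcp [518.9  17.3 197.2] rpy [1.7981e+02 4.0000e-02 1.0047e+02] err [ 1.  -0.5  1.9] [-0.19 -0.04  0.08] F [-0.6  0.6 -0.5] gap 81.0 gf 0.0
[253.65875488 125.29759105]
[253.51851137 128.19444369]
[253.48170048 128.95480486]
```

View pics/w4.png

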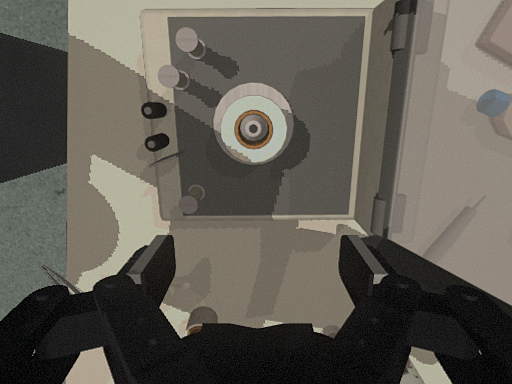

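The roll sits flat on the platter around the spindle, with the tip showing at (253,128). The deck edges look symmetric, so the 10.5° yaw holds. Next is the guard bar. I predict it at S + 175.8 mm along the labeller's x, z about 309, and the top view agrees.

```bash
python3 - <<'E'
from h import *
print(frac([518,17,380],rot([180,0,100.5])));print(frac([681,98,370],rot([180,0,100.5])))
E
```

```text
[-1.9500e-03 -1.6000e-04 -4.6177e-01 -0.0000e+00  0.0000e+00  1.3000e-04]
[ 1.2253e-01  4.3752e-01 -4.3677e-01 -0.0000e+00  0.0000e+00  1.3000e-04]
```

Call:
carry_out(increments=[0,0,-0.12,0,0,0,0.9,0,0,-0.25,0,0,0,0.9,0,0,-0.38,0,0,0,0.9,0.03,0.1,-0.436,0,0,0,0.9,0.06,0.2,-0.436,0,0,0,0.9,0.09,0.3,-0.436,0,0,0,0.9,0.1225,0.4,-0.436,0,0,0,0.9,0.1225,0.4375,-0.436,0,0,0,0.9,0.1225,0.4375,-0.436,0,0,0,0.9,0.1225,0.4375,-0.436,0,0,0,0.9])

```text
time: 10.4
tool_pos: [680.3, 98.2, 369.1]
tcp_rot: [-179.9, -0.0, 100.6]
ft_force: [0.2, 0.1, -0.3]
finger_gap: 81.3
grip_force: 0.0
```

```bash
python3 - <<'E'
from h import *
did([.1225,.4375,-.436,0,0,0]); rep()
c=viewer.get_calibration("wrist")
im=viewer.snapshot("wrist")[:,:,::-1]; cv2.imwrite("pics/w5.png",im); rep()
for d in(-50,0,50): print(w2pix(c,np.array([682.6,98.3,309.5])+d*np.array([-.182,.983,0])))
E
```

```text
10.4 tcp [680.3  98.2 369.1] rpy [-1.7992e+02 -1.0000e-02  1.0056e+02] err [-0.7  0.2 -0.6] [ 0.08  0.01 -0.02] F [ 0.2  0.1 -0.3] gap 81.3 gf 0.0
10.45 tcp [680.3  98.  369.6] rpy [-179.97   -0.    100.55] err [-0.7  0.  -0. ] [ 0.03  0.   -0.  ] F [-0.7  0.5  0.3] gap 81.2 gf 0.0
[258.68701463 266.55845117]
[258.90785664 205.10697267]
[259.158897   135.25250675]
```

View pics/w5.png

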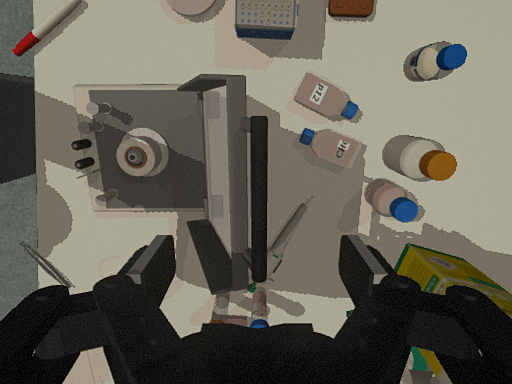

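The bar runs straight along column 259, rows 117–282. It matches the prediction and lies centred between the fingers. Now I'll descend 75 mm and close on it.

Call:
carry_out(increments=[0,0,0.06,0,0,0,0.9,0,0,0.12,0,0,0,0.9,0,0,0.165,0,0,0,0.9,0,0,0.187,0,0,0,0.9,0,0,0.187,0,0,0,0.5,0,0,0.187,0,0,0,0,0,0,0.187,0,0,0,-0.5,0,0,0.187,0,0,0,-1,0,0,0.187,0,0,0,-1,0,0,0.187,0,0,0,-1], force=30)

```text
time: 11.7
tool_pos: [681.4, 98.0, 295.7]
tcp_rot: [179.9, 0.0, 100.6]
ft_force: [1.2, -0.0, 3.5]
finger_gap: 10.9
grip_force: 29.5
```

```bash
python3 - <<'E'
from h import *
did([0,0,.187,0,0,0]); rep(); print(load()[0])
E
```

```text
11.7 tcp [681.4  98.  295.7] rpy [1.7992e+02 1.0000e-02 1.0055e+02] err [0.4 0.  0.8] [-0.08 -0.01 -0.  ] F [ 1.2 -0.   3.5] gap 10.9 gf 29.5
[680.99322378  97.98628083 294.892     ]
```

```bash
cat > arc.py <<'E'
from h import *
def rel(a0,t0,a1,t1,n):
    d=np.radians; bar=lambda a:207*np.array([-np.cos(d(a)),np.sin(d(a))]) # lab x,z
    tz=lambda t:np.array([np.sin(d(t)),-np.cos(d(t))]); ty=lambda t:np.array([np.cos(d(t)),np.sin(d(t))])
    for i in range(1,n+1):
        f=i/n;a=a0+(a1-a0)*f;t=t0+(t1-t0)*f
        D=bar(a)+13.8*tz(t)-bar(a0)-13.8*tz(t0)
        print([0,round(D@ty(t0)/400,4),round(D@tz(t0)/400,4),round(-(t-t0)/360,4),0,0,-1],end=',')
    print()
if __name__=="__main__": rel(110,0,85,10,9); rel(85,10,60,20,9)
E
python3 arc.py
```

```text
[0, np.float64(-0.0231), np.float64(-0.008), -0.0031, 0, 0, -1],[0, np.float64(-0.0466), np.float64(-0.0149), -0.0062, 0, 0, -1],[0, np.float64(-0.0703), np.float64(-0.0206), -0.0093, 0, 0, -1],[0, np.float64(-0.0944), np.float64(-0.0251), -0.0123, 0, 0, -1],[0, np.float64(-0.1186), np.float64(-0.0284), -0.0154, 0, 0, -1],[0, np.float64(-0.1429), np.float64(-0.0306), -0.0185, 0, 0, -1],[0, np.float64(-0.1673), np.float64(-0.0315), -0.0216, 0, 0, -1],[0, np.float64(-0.1917), np.float64(-0.0312), -0.0247, 0, 0, -1],[0, np.float64(-0.2161), np.float64(-0.0298), -0.0278, 0, 0, -1],
[0, np.float64(-0.0244), np.float64(-0.0016), -0.0031, 0, 0, -1],[0, np.float64(-0.0488), np.float64(-0.002), -0.0062, 0, 0, -1],[0, np.float64(-0.0732), np.float64(-0.0012), -0.0093, 0, 0, -1],[0, np.float64(-0.0975), np.float64(0.0009), -0.0123, 0, 0, -1],[0, np.float64(-0.1217), np.float64(0.0041), -0.0154, 0, 0, -1],[0, np.float64(-0.1457), np.float64(0.0085), -0.0185, 0, 0, -1],[0, np.float64(-0.1695), np.float64(0.0141), -0.0216, 0, 0, -1],[0, np.float64(-0.193), np.float64(0.0208), -0.0247, 0, 0, -1],[0, np.float64(-0.2161), np.float64(0.0287), -0.0278, 0, 0, -1],
```

Call:
carry_out(increments=[0,-0.023,-0.008,-0.003,0,0,-1,0,-0.0466,-0.015,-0.006,0,0,-1,0,-0.07,-0.0206,-0.009,0,0,-1,0,-0.0944,-0.025,-0.0123,0,0,-1,0,-0.1186,-0.0284,-0.0154,0,0,-1,0,-0.143,-0.0306,-0.0185,0,0,-1,0,-0.1673,-0.0315,-0.0216,0,0,-1,0,-0.1917,-0.0312,-0.0247,0,0,-1,0,-0.216,-0.0298,-0.0278,0,0,-1,0,-0.216,-0.0298,-0.0278,0,0,-1])

```text
time: 12.95
tool_pos: [595.8, 81.9, 307.6]
tcp_rot: [169.9, 0.0, 100.5]
ft_force: [1.0, -0.1, 3.3]
finger_gap: 10.8
grip_force: 30.4
```

```bash
python3 - <<'E'
from h import *
did([0,-.216,-.0298,-.0278,0,0]); rep()
E
```

```text
12.95 tcp [595.8  81.9 307.6] rpy [1.6992e+02 3.0000e-02 1.0053e+02] err [-0.2 -0.3  0.8] [-0.07 -0.03  0.01] F [ 1.  -0.1  3.3] gap 10.8 gf 30.4
```

Call:
carry_out(increments=[0,-0.0244,-0.0016,-0.003,0,0,-1,0,-0.0488,-0.002,-0.006,0,0,-1,0,-0.0732,-0.0012,-0.009,0,0,-1,0,-0.0975,0.001,-0.0123,0,0,-1,0,-0.1217,0.004,-0.0154,0,0,-1,0,-0.1457,0.0085,-0.0185,0,0,-1,0,-0.1695,0.014,-0.0216,0,0,-1,0,-0.193,0.0208,-0.0247,0,0,-1,0,-0.216,0.0287,-0.0278,0,0,-1,0,-0.216,0.0287,-0.0278,0,0,-1])

```text
time: 14.2
tool_pos: [513.9, 66.6, 280.3]
tcp_rot: [160.0, 0.0, 100.5]
ft_force: [-0.6, -3.5, 1.2]
finger_gap: 10.8
grip_force: 30.6
```

```bash
python3 - <<'E'
from h import *
did([0,-.216,.0287,-.0278,0,0]); [viewer.snapshot("top") for _ in range(3)]; s=rep()
R=rot(s['tcp_rot']); bar=s['tool_pos']-13.8*R.as_matrix()[:,2]
xl=np.array([np.cos(np.radians(10.5)),np.sin(np.radians(10.5)),0])
h=np.array([509.8,66.3,115])+105*xl
d=bar-h; print(bar,'angle',np.degrees(np.arctan2(d[2],-d@xl)),'radius',np.linalg.norm([d[2],d@xl]))
a=viewer.snapshot("top")[:,:,::-1];w=viewer.snapshot("wrist")[:,:,::-1]
cv2.imwrite("pics/end.png",np.hstack([cv2.resize(a[130:260,220:415],(400,300)),cv2.resize(w,(400,300))]))
E
```

```text
14.35 tcp [514.5  66.7 280.6] rpy [1.6002e+02 2.0000e-02 1.0053e+02] err [ 0.2 -0.3  0.1] [ 0.04 -0.03  0.01] F [-1.9 -3.2  2.8] gap 10.9 gf 30.7
[509.90669342  65.85175207 293.5930261 ] angle 59.55303557130766 radius 207.1607908906488
```

View pics/end.png

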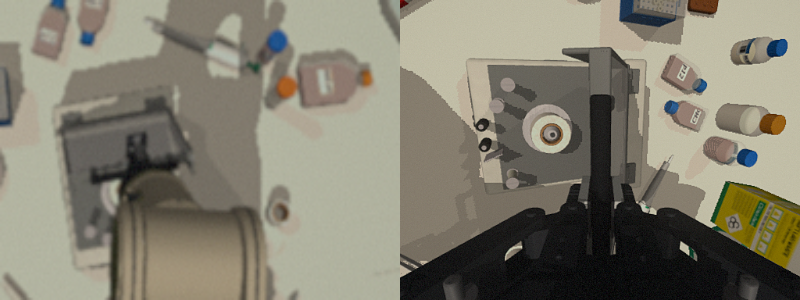

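The bar sits in the fingers at about 59.6°, radius 207 mm, and the arm is still. The roll is seated on the spindle, and the spent roll and nearby tubes and flask look undisturbed. Handing in.

```bash
python3 -c "
from h import *
print(order.hand_in())"
```

```text
the job is handed in; nothing more can be done
None
```

The job is handed in, though no verdict came back: the full roll is down on the platter and released, and the gripper is holding the guard still at about 59.6° open, with about 14 of the 51 s used.

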